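Set out the sharpening stones in grit order on a carver's honing board

ROBOT

A 7-joint arm with a two-finger parallel gripper is mounted at the origin on the work surface. World frame = base frame: x ahead of the robot, y to its left, z up, the work surface at z = 0. Lengths are in m, angles in rad, forces in N, time in s.
With the tool pointing down it reaches from about 0.35 to 0.9 m from the base axis. Payload 8.1 kg.
Tool frame: the origin (TCP) lies midway between the tips of the shut fingers; the grasp point (between the pads) lies 19 mm behind it; z points along the fingers, y is the line along which they close (so a half turn about z gives the same grasp; the last joint's range is limited). The gripper opens to 92 mm and grips with 3 to 60 N. Pads are 19 mm wide; open, the fingers measure 130 mm over their backs; the gripper's body (75 mm by 190 mm) begins 47 mm behind the grasp point.
Start: joints at [1.098, 0.434, 0.025, 1.573, -0.012, 1.134, -0.075], TCP at [0.226, -0.583, 0.227] pointing down, gripper open.
Joint ranges: [-2.62, 2.62], [-0.44, 2.09], [-1.27, 1.32], [0.08, 2.57], [-1.32, 4.46], [0.12, 2], [-2.74, 2.74]. Speed limits (rad/s): [2.22, 2.22, 3.01, 3.01, 3.14, 3.14, 3.14].

INTERFACE

Orientations are given as a rotation vector (axis times angle).
In Python, from cell import arm gives the robot as it stands.
- The arm moves only by the tool move_arm, never from a script. Its argument "motion" is a list of rows, each an object of numbers: "tx", "ty", "tz": the shift along the tool's x, y, z normalised to -1 to 1, where 1 is 1000 mm; "twist": the turn about the tool's z normalised to -1 to 1, where 1 is pi/2 rad. In form: [{"tx": .., "ty": .., "tz": .., "twist": ..}, ...]. A call has 1 to 12 rows; each row shifts and turns the commanded pose from where the row before left it, along the tool's axes as they then stand; what a row does not reach is not made up. A row lasts 1/10 s, in which the tool goes at most 50 mm and 8.59 degrees, less where a joint would pass 70% of its speed; a pose out of reach is approached as far as the arm can. A call with a number of a shift or a turn outside -1 to 1 is refused whole. A call with a gripper value outside its range is refused whole. "gripper" is the gripper's target within -1 to 1 (shut at 1, half-way at 0, fully open at -1), set as the call begins (left out, the last holds). The fingers move at their own pace and stop on an object; "squeeze" is the grip in N (left out, the last holds). Time passes only in rows, so rows that do not move let the fingers close. It gives the time, the measured TCP pose, the force, the opening and the grip force at its end, in the units of the state.
- arm.observe(): the state, without advancing time (a new reading comes with each control period).
- arm.get_image(name): name is "scene" or "top"; returns the picture (384x512x3 uint8, red, green, blue); there is no depth.
- arm.calibration(name): a dict with "K" (3x3 intrinsics, pixels), "T" (4x4, takes a point from camera to world coordinates). Camera axes: x right, y down, z forward; pixel columns grow to the right and rows downward; lengths in m; the calibration is good to about 2 mm. A picture is of the moment at which its call begins. calibration takes no time and is no camera call.
- arm.sign_off(): hands the job in; it is judged then, once.
Trained networks look in the newest picture that a camera, given by its name, has taken for a name from the list of things; names that differ only in an ending like _2 or _b are one class to them, and where a whole thing is asked for, a point or a joint stands for the part that bears it (a point fixed in the world has none). Each returns a list of dicts, best first, with "conf" (0 to 1); they miss things now and then, are a little off and sometimes report something else, mostly with a low value. They report only what shows in the picture. A call takes as long as a camera call. They do not tell look-alikes from the thing itself.
- arm.look_for(camera, query): "point" ([column, row] as shares, 0 to 1, of the picture: columns of its width, rows of its height, amid what is visible of it).
- arm.regions_of(camera, query): "region" (384x512 bool, what is visible of it) and "point" ([column, row] as shares, 0 to 1, of the picture: columns of its width, rows of its height, amid what is visible of it).
- arm.place_of(camera, query): "point" ([column, row] as shares, 0 to 1, of the picture: columns of its width, rows of its height: a listed point, or the origin of a listed thing).
The state is a dict: "clock": time; "joints": joint angles; "dq": joint speeds; "joint_efforts": joint torques, N m; "position": TCP position; "ee_rot": TCP orientation; "force": force on the tool from outside, world axes, zero at the start; "ft_torque": the same for the moment, N m; "width": opening from 0.0 (shut) to 1.0 (fully open); "gripper_force": force on a finger pad.
Only numpy, scipy, OpenCV 4.12 (cv2) and the standard library are available. Lean on these libraries where they do the work, as an engineer would, in place of code of your own. Each camera call takes 0.05 s, during which the arm holds its last target. There are 200 camera calls.

TASK

Set up the honing board so that the work runs towards the strop: lay the white fine stone squarely on the blue pad at the board's end nearest the strop, the black coarse stone on the pad at the other end and the orange-brown medium stone on the pad between them, each lengthwise on its pad. Lay the grey-green slip stone flat, lengthwise and centred on top of the fine stone, and stand the red oil can upright in the middle of the drip tray behind the coarse stone. Stones chip, so set them down without dropping them, and leave the palm gouge that lies among them where it is.

Things in the scene. Friction and masses are not known exactly. Their poses are not given: they have to be found in the camera images.
- coarse_mid (a point): The coarse sharpening stone: plain near-black block, 150 x 50 x 25 mm; origin (centre) half-way up, own x along the 150 mm length, y across the 50 mm width, z up. Loose, about 0.42 kg, starts lying flat on the bench on its broad face, to one side of the honing board.
- medium_mid (a point): The medium sharpening stone: plain orange-brown block, 150 x 50 x 25 mm; origin (centre) half-way up, own x along the 150 mm length, y across the 50 mm width, z up. Loose, about 0.42 kg, starts lying flat on the bench on its broad face, to one side of the honing board.
- fine_mid (a point): The fine sharpening stone: plain white block, 150 x 50 x 25 mm; origin (centre) half-way up, own x along the 150 mm length, y across the 50 mm width, z up. Loose, about 0.42 kg, starts lying flat on the bench on its broad face, to one side of the honing board.
- slip_mid (a point): The slip stone: small thin grey-green stone with rounded long edges, 100 x 38 x 12 mm; centre half-way up, own x along the length, y across the width. Loose, about 0.1 kg, starts flat on the bench.
- oiler_mid (a point): The oil can: small round red can, 46 mm across and straight-sided for its lower 50 mm, with a brass cone and spout on top, 80 mm high in all; point on its axis 40 mm above its foot. Loose, about 0.14 kg, closed, starts upright on the bench.
- board: The honing board, fixed: plywood, 204 mm along its x (away from the robot), 250 mm wide. Origin on the bench under the middle one of its three blue rubber pads, each 170 (x) by 64 mm (y), centred at y = +80, 0, -80 mm, x = 0, tops 18 mm above the bench. +y is its left end seen from the robot. Along its far edge a dark stop strip 26 mm high, near face at x = 92 mm.
- strop: The strop, fixed: brown leather on a dark wooden block with a green smear, 50 x 150 mm and 20 mm high, lying just behind (beyond) the board's left or right end. Origin under its centre, long side along its y.
- tray: The drip tray, fixed: shallow round tin lid with a yellowish floor, 90 mm across, rim 6 mm high, floor 2 mm above the bench, behind the end of the board where the strop is not. Origin on the bench under its centre.
- palm_gouge: A palm gouge lying on the bench among the stones, to be left alone: short pale wooden handle, brass collar, steel blade, 125 mm long along its x, 26 mm wide, 24 mm high; origin on the bench under its middle.
Mind the look-alikes: they are no part of the job. What is shaped like the part that bears fine_mid but purple or turquoise is not meant.

How it is judged:
At the end, for the whole second after the job is handed in: Fine stone flat on the strop-side end pad, medium on the middle, coarse on the other end: within 12 mm along, 10 mm across, 0.15 rad. Slip flat on the fine stone: 20 mm, 10 mm, 0.2 rad. Can upright on the tray's floor, within 15 mm of its centre. All released and at rest (z of coarse_mid in the frame of board between 0.0265 and 0.0345 m and angle between the x axis of each of coarse_mid, medium_mid, fine_mid and the x axis of board, either way round below 0.15 rad and z of medium_mid in the frame of board between 0.0265 and 0.0345 m and z of fine_mid in the frame of board between 0.0265 and 0.0345 m and x of medium_mid in the frame of board between -0.012 and 0.012 m and y of medium_mid in the frame of board between -0.01 and 0.01 m and x of slip_mid in the frame of fine_mid between -0.02 and 0.02 m and y of slip_mid in the frame of fine_mid between -0.01 and 0.01 m and z of slip_mid in the frame of board between 0.045 and 0.053 m and angle between the x axis of slip_mid and the x axis of fine_mid, either way round below 0.2 rad and horizontal distance between oiler_mid and tray below 0.015 m and angle between oiler_mid's own z axis and vertical below 0.1 rad and height (world z) of oiler_mid below 0.046 m and ((y of strop in the frame of board above 0 m and x of fine_mid in the frame of board between -0.012 and 0.012 m and y of fine_mid in the frame of board between 0.07 and 0.09 m and x of coarse_mid in the frame of board between -0.012 and 0.012 m and y of coarse_mid in the frame of board between -0.09 and -0.07 m) or (y of strop in the frame of board below 0 m and x of fine_mid in the frame of board between -0.012 and 0.012 m and y of fine_mid in the frame of board between -0.09 and -0.07 m and x of coarse_mid in the frame of board between -0.012 and 0.012 m and y of coarse_mid in the frame of board between 0.07 and 0.09 m)) and linear speed of each of coarse, medium, fine, slip, oiler below 0.02 m/s); the robot touches nothing.
It fails at once if A sharpening stone or the slip stone is dropped or thrown down (faster than 0.6 m/s while its centre is less than 70 mm, for the slip 85 mm, above the bench) ((height (world z) of coarse_mid below 0.07 m and linear speed of coarse above 0.6 m/s) or (height (world z) of medium_mid below 0.07 m and linear speed of medium above 0.6 m/s) or (height (world z) of fine_mid below 0.07 m and linear speed of fine above 0.6 m/s) or (height (world z) of slip_mid below 0.085 m and linear speed of slip above 0.6 m/s)).
It fails at once if The palm gouge is shifted by more than 30 mm (distance of palm_gouge from where it was at the start of the episode above 0.03 m).
It also fails if it takes over 122 s, if anything falls off the work surface, if the arm or the gripper's body presses on something with over 40 N, if the wrist force passes 120 N, or if a joint passes its speed limit or range.

## Working session

There is one attempt and no reset: what is moved stays moved. The work goes in short steps, Python scripts to look and compute and a tool call to move; the robot and the scene stay as the last step left them, time stands still between calls to the robot, and variables do not carry over. Pictures are saved under pics/ and viewed, at most 14 in all, crops included, and the job is handed in when it is done.

Besides the shell and the picture viewer there is one more tool, called after "Emit:" by a JSON object that holds its "fn" and its "kwargs". move_arm: Moves the arm, as the interface text tells. Scaled input: -1 to 1 covers 1000 mm each way for a shift and pi/2 rad each way for a turn. Its arguments: {"type":"object","properties":{"motion":{"type":"array","items":{"type":"object","properties":{"tx":{"type":"number"},"ty":{"type":"number"},"tz":{"type":"number"},"twist":{"type":"number"}}}},"gripper":{"type":"number"},"squeeze":{"type":"number"}},"required":["motion"]}

```bash
mkdir -p pics; ls
python3 - <<'E'
from cell import arm
import cv2,numpy as np
np.set_printoptions(precision=4,suppress=True)
for n in("scene","top"):
    cv2.imwrite(f"pics/{n}0.png",arm.get_image(n)[:,:,::-1])
    c=arm.calibration(n);print(n,c["K"],c["T"])
s=arm.observe();print(s)
E
```

```text
pics
scene [[473.4374   0.     257.8728]
 [  0.     473.4374 197.2231]
 [  0.       0.       1.    ]] [[-0.6141  0.6327 -0.4718  1.1706]
 [ 0.7891  0.5035 -0.3519  0.493 ]
 [ 0.0149 -0.5884 -0.8084  1.1603]
 [ 0.      0.      0.      1.    ]]
top [[494.2847   0.     245.3801]
 [  0.     494.2847 194.6464]
 [  0.       0.       1.    ]] [[-0.0207 -0.9857  0.1671  0.2524]
 [-0.9997  0.0222  0.0074  0.002 ]
 [-0.011  -0.1669 -0.9859  1.5792]
 [ 0.      0.      0.      1.    ]]
{'clock': 0.1, 'joints': array([ 1.0984,  0.4352,  0.025 ,  1.574 , -0.0116,  1.134 , -0.0751]), 'dq': array([ 0.0005, -0.0009,  0.0013, -0.0036,  0.0005, -0.0001, -0.0003]), 'joint_efforts': array([  0.0024, -66.9127,   0.9876, -31.5148,  -0.0606,   0.0375,
         0.0001]), 'position': array([ 0.2257, -0.5824,  0.226 ]), 'ee_rot': array([-3.0867, -0.5771,  0.0006]), 'force': array([ 0.6638, -0.0771,  0.3573]), 'ft_torque': array([-0.0494,  0.0477,  0.0024]), 'gripper_force': 0.0, 'width': 0.9985498754744861}
```

View pics/scene0.png

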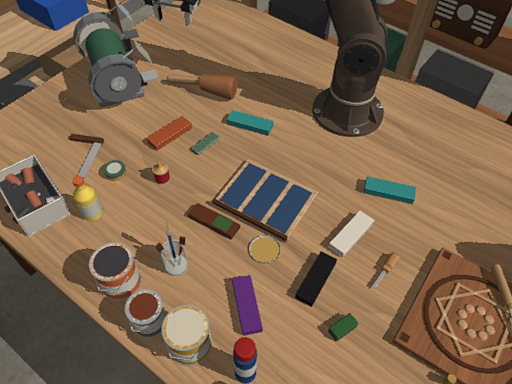

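View pics/top0.png

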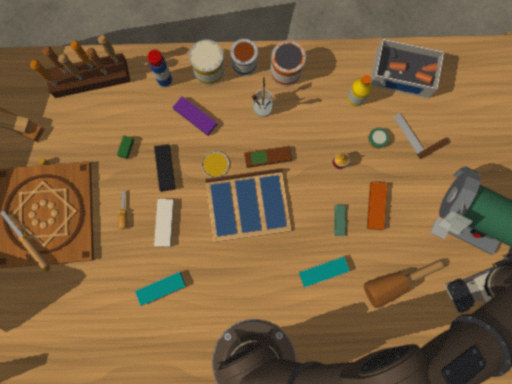

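Scene: strop at top-view (268,156), i.e. to the robot's right (−y). Tray (216,163), board (248,206), white stone (164,222), black (165,167), orange-brown (377,205), slip (341,220), oil can (341,160) and gouge (124,210). Look-alikes for the fine stone are purple (195,116) and turquoise (161,289), (325,271). The dark green block (126,147) and the green-white disc (380,138) are not described in the task.

```bash
cat > h.py <<'E'
from cell import arm
import cv2,numpy as np
from scipy.optimize import minimize
np.set_printoptions(precision=4,suppress=True)
C={n:arm.calibration(n) for n in("scene","top")}
def proj(n,P):
    T=np.linalg.inv(C[n]["T"]);p=(T[:3,:3]@np.atleast_2d(P).T).T+T[:3,3]
    q=(C[n]["K"]@p.T).T;return q[:,:2]/q[:,2:]
def ray(n,uv):
    T=C[n]["T"];d=T[:3,:3]@np.linalg.inv(C[n]["K"])@[*uv,1];return T[:3,3],d/np.linalg.norm(d)
def tri(us,ut):
    A=[];b=[];R=[ray("scene",us),ray("top",ut)]
    for o,d in R:
        M=np.eye(3)-d[:,None]*d;A.append(M);b.append(M@o)
    return np.linalg.lstsq(np.vstack(A),np.hstack(b),rcond=None)[0]
def onz(n,uv,z):
    o,d=ray(n,uv);return o+d*(z-o[2])/d[2]
def fit(masks,size,z0,x0,zfree=False):
    """box silhouette fit; masks {cam:bool}; returns x,y,yaw,z,mean IoU"""
    S=4;l,w,h=np.array(size)/2
    K=np.array([[a,b,c] for a in(-l,l) for b in(-w,w) for c in(-h,h)])
    big={n:cv2.resize(cv2.GaussianBlur(m.astype(np.float32),(0,0),.7),None,fx=S,fy=S) for n,m in masks.items()}
    def cost(v):
        c,s=np.cos(v[2]),np.sin(v[2]);z=v[3] if zfree else z0
        P=K@np.array([[c,-s,0],[s,c,0],[0,0,1]]).T+[v[0],v[1],z];t=0
        for n,B in big.items():
            p=(proj(n,P)+.5)*S-.5
            a=np.zeros(B.shape,np.uint8);cv2.fillConvexPoly(a,cv2.convexHull((p*16).round().astype(np.int32)),1,shift=4)
            t+=1-np.minimum(a,B).sum()/np.maximum(a,B).sum()
        return t/len(big)
    best=None
    for y in x0[2]:
        v0=[x0[0],x0[1],y]+([z0] if zfree else [])
        sim=np.vstack([v0]+[np.array(v0)+np.eye(len(v0))[i]*[.008,.008,.15,.01][i] for i in range(len(v0))])
        r=minimize(cost,v0,method="Nelder-Mead",options=dict(initial_simplex=sim,xatol=1e-4,fatol=1e-5,maxiter=250))
        if best is None or r.fun<best.fun:best=r
    return best.x,1-best.fun
E
cat > m1.py <<'E'
from h import *
Q={"coarse_mid":(.15,.05,.025),"medium_mid":(.15,.05,.025),"fine_mid":(.15,.05,.025),"slip_mid":(.1,.038,.012),"oiler_mid":None,"board":None,"strop":None,"tray":None,"palm_gouge":None}
for n in C:arm.get_image(n)
for q,s in Q.items():
    r={}
    for n in C:
        L=arm.place_of(n,q);L=[(np.array(d["point"])*[512,384],d["conf"]) for d in L]
        r[n]=L[:3]
        print(q,n,[(p.round(1).tolist(),round(c,2)) for p,c in L[:4]])
    for a,_ in r["scene"]:
        for b,_ in r["top"]:
            X=tri(a,b);e=np.linalg.norm(proj("top",X)[0]-b)
            if e<4:print("   tri",X,"err",e.round(2))
E
python3 m1.py
```

```text
coarse_mid scene [([316.4, 275.0], 0.77)]
coarse_mid top [([165.6, 168.2], 0.64)]
   tri [0.6092 0.2731 0.0153] err 0.81
medium_mid scene [([173.2, 134.2], 0.65)]
medium_mid top [([379.9, 205.9], 0.65)]
   tri [ 0.4669 -0.4082 -0.0025] err 3.9
fine_mid scene [([246.6, 307.1], 0.84), ([389.7, 191.2], 0.79), ([352.0, 234.1], 0.67), ([203.9, 139.2], 0.64)]
fine_mid top [([161.8, 288.7], 0.98), ([194.6, 115.8], 0.77), ([162.9, 226.7], 0.75), ([324.2, 271.5], 0.67)]
   tri [ 0.79    0.1793 -0.0016] err 0.55
   tri [ 0.2243  0.2871 -0.001 ] err 1.42
   tri [ 0.423   0.2806 -0.007 ] err 0.47
slip_mid scene [([204.1, 142.9], 0.56)]
slip_mid top [([337.6, 220.2], 0.88)]
   tri [ 0.4312 -0.2813  0.0051] err 0.8
oiler_mid scene [([159.0, 167.5], 0.85)]
oiler_mid top [([339.5, 161.4], 0.72), ([166.4, 166.6], 0.63), ([214.4, 164.8], 0.29)]
   tri [ 0.6162 -0.2922  0.0441] err 1.62
board scene [([264.3, 199.6], 0.79)]
board top [([249.9, 206.3], 0.93)]
   tri [ 0.4823  0.0018 -0.0118] err 0.64
strop scene [([216.1, 223.1], 0.9)]
strop top [([267.3, 155.0], 0.9)]
   tri [ 0.6464 -0.0552  0.0018] err 2.03
tray scene [([267.4, 247.4], 0.83), ([267.7, 198.5], 0.44)]
tray top []
palm_gouge scene [([383.0, 272.2], 0.78)]
palm_gouge top [([216.0, 164.4], 0.52), ([118.2, 208.9], 0.46)]
   tri [0.4835 0.4171 0.0105] err 2.04
```

```bash
cat > m2.py <<'E'
from h import *
I={n:arm.get_image(n) for n in C}
st=(.15,.05,.025);up=[-.5,0,.5,1.,1.5]
Q={"coarse_mid":(st,.609,.273),"medium_mid":(st,.467,-.4),"fine_mid":(st,.423,.281),"slip_mid":((.1,.038,.012),.431,-.281),"palm_gouge":((.125,.026,.024),.48,.41),"strop":((.05,.15,.02),.646,-.055)}
def reg(n,q,P):
    p=proj(n,P)[0];L=arm.regions_of(n,q)
    L=[d["region"] for d in L if np.linalg.norm(np.array(d["point"])*[512,384]-p)<15]
    return L[0] if L else None
for q,(s,x,y) in Q.items():
    m={n:reg(n,q,[x,y,s[2]/2]) for n in C};m={n:a for n,a in m.items() if a is not None}
    v,i=fit(m,s,s[2]/2,(x,y,up));print(q,list(m),"fixed z",v,i.round(3))
    if len(m)==2:
        v,i=fit(m,s,s[2]/2,(v[0],v[1],[v[2]]),True);print("    free z",v,i.round(3))
# board pads by blue colour, hull of three
m={}
for n in C:
    h=cv2.cvtColor(I[n],cv2.COLOR_RGB2HSV);b=cv2.inRange(h,(100,90,40),(125,255,255))
    c=proj(n,[.482,0,.018])[0].astype(int);z=np.zeros_like(b);cv2.circle(z,tuple(c),60,255,-1);b&=z
    b=cv2.morphologyEx(b,cv2.MORPH_OPEN,np.ones((3,3)))
    a=np.zeros_like(b);cv2.fillConvexPoly(a,cv2.convexHull(cv2.findNonZero(b)),1);m[n]=a>0
v,i=fit(m,(.17,.224,.001),.018,(.48,0,[0,.1,-.1]));print("board",v,i)
v,i=fit(m,(.17,.224,.001),.018,(v[0],v[1],[v[2]]),True);print("board free",v,i)
# tray and can
for n in C:
    L=arm.regions_of(n,"tray");print("tray",n,[(np.array(d["point"])*[512,384],d["conf"],onz(n,np.argwhere(d["region"]).mean(0)[::-1],.004)) for d in L[:2]])
    hh=cv2.cvtColor(I[n],cv2.COLOR_RGB2HSV);b=cv2.inRange(hh,(18,90,90),(35,255,255))
    c=proj(n,[.62,.1,.002])[0].astype(int);z=np.zeros_like(b);cv2.circle(z,tuple(c),40,255,-1);b&=z
    k=cv2.connectedComponentsWithStats(b);j=1+np.argmax(k[2][1:,4]);print("  yellow",k[3][j],k[2][j],onz(n,k[3][j],.002))
r={}
for n in C:
    L=arm.regions_of(n,"oiler_mid");p=proj(n,[.616,-.292,.04])[0]
    for d in L:
        if np.linalg.norm(np.array(d["point"])*[512,384]-p)<15:
            ys,xs=np.nonzero(d["region"]);print("can",n,xs.min(),xs.max(),ys.min(),ys.max(),xs.mean(),ys.mean());r[n]=[xs.mean(),ys.mean()]
if len(r)==2:print(tri(r["scene"],r["top"]))
E
python3 m2.py
```

```text
coarse_mid ['scene', 'top'] fixed z [0.6149 0.2767 0.13  ] 0.875
    free z [0.6154 0.2766 0.1341 0.0072] 0.882
medium_mid ['scene', 'top'] fixed z [ 0.4737 -0.4029 -0.1485] 0.856
    free z [ 0.4726 -0.4059 -0.1423  0.0059] 0.873
fine_mid ['scene', 'top'] fixed z [ 0.434   0.2767 -0.0621] 0.888
    free z [ 0.4339  0.2766 -0.0613  0.0068] 0.897
slip_mid ['scene', 'top'] fixed z [ 0.4321 -0.2838  3.107 ] 0.819
    free z [ 0.4318 -0.2854  3.0932  0.0014] 0.826
palm_gouge ['scene', 'top'] fixed z [0.4766 0.4118 3.2062] 0.539
    free z [0.4775 0.4131 3.2159 0.0026] 0.546
strop ['scene', 'top'] fixed z [ 0.6452 -0.0592  0.13  ] 0.878
    free z [ 0.6446 -0.0601  0.1369  0.0052] 0.89
board [0.4845 0.0093 0.1211] 0.9383975267410278
board free [0.4827 0.0079 0.1188 0.0127] 0.9434444308280945
tray scene [(array([263.3216, 245.4144]), 0.71, array([0.6248, 0.1141, 0.004 ])), (array([160.3072, 170.1888]), 0.7, array([ 0.6134, -0.3037,  0.004 ]))]
  yellow [264.7703 249.3126] [251 237  29  26 579] [0.6251 0.1148 0.002 ]
tray top [(array([215.1936, 163.584 ]), 0.85, array([0.6246, 0.1109, 0.004 ]))]
  yellow [214.8053 164.1191] [202 152  26  26 529] [0.6233 0.1118 0.002 ]
can scene 152 169 162 185 160.52307692307693 173.4953846153846
can top 332 348 151 169 340.1942148760331 160.33471074380165
[ 0.6214 -0.2939  0.0209]
```

```bash
cat >> h.py <<'E'
def plan(x,y,z,psi):
    """twist first, then shift in tool axes (tool pointing down)"""
    from scipy.spatial.transform import Rotation as R
    s=arm.observe();M=R.from_rotvec(s["ee_rot"]).as_matrix()
    p0=np.arctan2(M[1,0],M[0,0]);d=(psi-p0+np.pi/2)%np.pi-np.pi/2
    D=np.array([x,y,z])-s["position"];p=p0+d
    tx=D[0]*np.cos(p)+D[1]*np.sin(p);ty=D[0]*np.sin(p)-D[1]*np.cos(p)
    print("t",s["clock"],"pos",s["position"],"psi %.3f tilt %.3f"%(p0,np.arccos(-M[2,2])),"w %.3f j7 %.2f"%(s["width"],s["joints"][6]))
    print("  -> twist %.4f then tx %.4f ty %.4f tz %.4f"%(-d/(np.pi/2),tx,ty,-D[2]))
E
python3 - <<'E'
from h import *
a=arm.get_image("top");b=arm.get_image("scene")
L=[a[190:260,125:215],b[200:270,310:400],a[170:240,320:410],b[110:180,140:230]]
f=lambda i:cv2.resize(i,(390,300),interpolation=cv2.INTER_CUBIC)
cv2.imwrite("pics/crop1.png",np.vstack([np.hstack([f(L[0]),f(L[1])]),np.hstack([f(L[2]),f(L[3])])])[:,:,::-1])
plan(.473,-.405,.12,-.145)
E
```

```text
t 2.1 pos [ 0.2259 -0.5828  0.2267] psi 0.370 tilt 0.000 w 0.999 j7 -0.08
  -> twist 0.3277 then tx 0.2188 ty -0.2116 tz 0.1067
```

View pics/crop1.png

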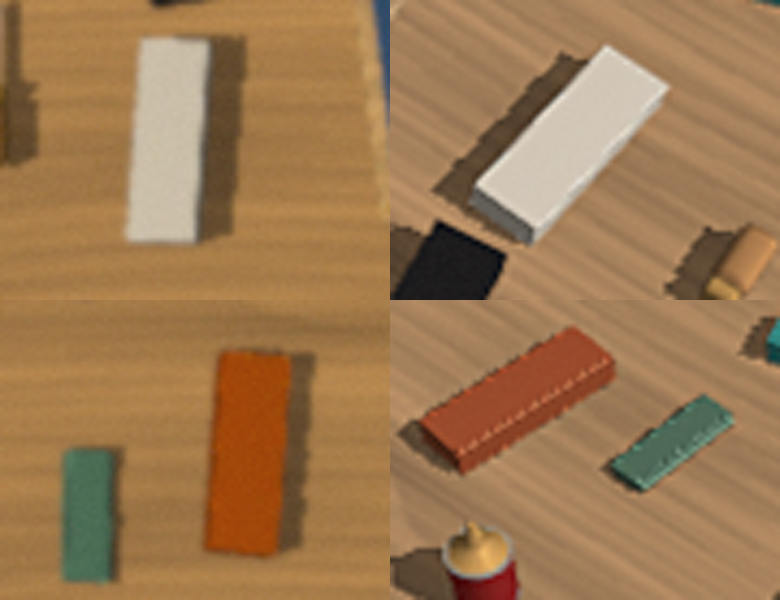

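The crop shows the white block at top (164,222) / scene (351,233), which fits "plain white" and so is the fine stone. The turquoise and purple blocks do not fit. The orange-brown medium and the grey-green slip are also confirmed.

Emit:
{"fn": "move_arm", "kwargs": {"motion": [{"twist": 0.082},{"twist": 0.082},{"twist": 0.082},{"twist": 0.082},{"tx": 0.028,"ty": -0.027,"tz": 0.013},{"tx": 0.028,"ty": -0.027,"tz": 0.013},{"tx": 0.028,"ty": -0.027,"tz": 0.013},{"tx": 0.028,"ty": -0.027,"tz": 0.013},{"tx": 0.028,"ty": -0.026,"tz": 0.013},{"tx": 0.027,"ty": -0.026,"tz": 0.013},{"tx": 0.026,"ty": -0.026,"tz": 0.014},{"tx": 0.026,"ty": -0.026,"tz": 0.014}], "gripper": -1, "squeeze": 25}}

```text
invalid input
```

```bash
python3 -c "
from h import *
plan(.473,-.404,.005,-.143)"
```

```text
t 2.1 pos [ 0.2259 -0.5828  0.2267] psi 0.370 tilt 0.000 w 0.999 j7 -0.08
  -> twist 0.3264 then tx 0.2191 ty -0.2122 tz 0.2217
```

Emit:
{"fn": "move_arm", "kwargs": {"motion": [{"tx": 0,"ty": 0,"tz": 0,"twist": 0.082},{"tx": 0,"ty": 0,"tz": 0,"twist": 0.082},{"tx": 0,"ty": 0,"tz": 0,"twist": 0.082},{"tx": 0,"ty": 0,"tz": 0,"twist": 0.082},{"tx": 0.028,"ty": -0.027,"tz": 0.013,"twist": 0},{"tx": 0.028,"ty": -0.027,"tz": 0.013,"twist": 0},{"tx": 0.028,"ty": -0.027,"tz": 0.013,"twist": 0},{"tx": 0.028,"ty": -0.027,"tz": 0.013,"twist": 0},{"tx": 0.028,"ty": -0.026,"tz": 0.013,"twist": 0},{"tx": 0.027,"ty": -0.026,"tz": 0.013,"twist": 0},{"tx": 0.026,"ty": -0.026,"tz": 0.014,"twist": 0},{"tx": 0.026,"ty": -0.026,"tz": 0.014,"twist": 0}], "gripper": -1, "squeeze": 25}}

```text
clock: 3.3
position: [0.4745, -0.4038, 0.1203]
ee_rot: [3.133, -0.228, 0.001]
force: [0.3, -0.8, 0.2]
width: 0.999
gripper_force: 0.0
```

```bash
python3 -c "
from h import *
plan(.473,-.404,.005,-.143)"
```

```text
t 3.3 pos [ 0.4745 -0.4038  0.1203] psi -0.146 tilt 0.000 w 0.999 j7 -1.06
  -> twist -0.0016 then tx -0.0015 ty 0.0004 tz 0.1153
```

Emit:
{"fn": "move_arm", "kwargs": {"motion": [{"tx": -0.001,"ty": 0,"tz": 0.04,"twist": 0},{"tx": 0,"ty": 0,"tz": 0.04,"twist": 0},{"tx": 0,"ty": 0,"tz": 0.025,"twist": 0},{"tx": 0,"ty": 0,"tz": 0.01,"twist": 0},{"tx": 0,"ty": 0,"tz": 0,"twist": 0}]}}

```text
clock: 3.8
position: [0.4717, -0.4042, 0.0047]
ee_rot: [-3.132, 0.228, 0.003]
force: [0.6, -0.3, -0.5]
width: 0.998
gripper_force: 0.0
```

Emit:
{"fn": "move_arm", "kwargs": {"motion": [{"tx": 0,"ty": 0,"tz": 0,"twist": 0},{"tx": 0,"ty": 0,"tz": 0,"twist": 0},{"tx": 0,"ty": 0,"tz": 0,"twist": 0},{"tx": 0,"ty": 0,"tz": 0,"twist": 0},{"tx": 0,"ty": 0,"tz": 0,"twist": 0},{"tx": 0,"ty": 0,"tz": 0,"twist": 0}], "gripper": 1, "squeeze": 30}}

```text
clock: 4.4
position: [0.4725, -0.4044, 0.006]
ee_rot: [-3.133, 0.228, -0.0]
force: [-0.2, 1.2, 3.9]
width: 0.542
gripper_force: 30.0
```

Emit:
{"fn": "move_arm", "kwargs": {"motion": [{"tx": 0,"ty": 0,"tz": -0.02,"twist": 0},{"tx": 0,"ty": 0,"tz": -0.04,"twist": 0},{"tx": 0,"ty": 0,"tz": -0.04,"twist": 0},{"tx": 0,"ty": 0,"tz": -0.03,"twist": 0},{"tx": 0,"ty": 0,"tz": 0,"twist": -0.085},{"tx": 0,"ty": 0,"tz": 0,"twist": -0.084}]}}

```text
clock: 5.0
position: [0.4725, -0.4047, 0.1366]
ee_rot: [3.134, 0.197, 0.001]
force: [-0.5, -0.6, -3.6]
width: 0.544
gripper_force: 30.0
```

```bash
python3 -c "
from h import *
plan(.484,.009,.07,.12)"
```

```text
t 5.0 pos [ 0.4725 -0.4047  0.1366] psi 0.125 tilt 0.001 w 0.544 j7 -0.82
  -> twist 0.0034 then tx 0.0610 ty -0.4093 tz 0.0666
```

Emit:
{"fn": "move_arm", "kwargs": {"motion": [{"tx": 0.003,"ty": -0.02,"tz": 0,"twist": 0.003},{"tx": 0.006,"ty": -0.041,"tz": 0,"twist": 0},{"tx": 0.006,"ty": -0.041,"tz": 0,"twist": 0},{"tx": 0.006,"ty": -0.041,"tz": 0,"twist": 0},{"tx": 0.006,"ty": -0.041,"tz": 0,"twist": 0},{"tx": 0.006,"ty": -0.041,"tz": 0,"twist": 0},{"tx": 0.006,"ty": -0.041,"tz": 0,"twist": 0},{"tx": 0.006,"ty": -0.041,"tz": 0,"twist": 0},{"tx": 0.006,"ty": -0.041,"tz": 0,"twist": 0},{"tx": 0.006,"ty": -0.041,"tz": 0.017,"twist": 0},{"tx": 0.004,"ty": -0.02,"tz": 0.03,"twist": 0},{"tx": 0,"ty": 0,"tz": 0.02,"twist": 0}]}}

```text
clock: 6.2
position: [0.4852, 0.0129, 0.0674]
ee_rot: [-3.134, -0.19, 0.001]
force: [-1.6, -0.4, -3.6]
width: 0.544
gripper_force: 30.0
```

```bash
cat > look.py <<'E'
# held stone vs board: python look.py tag
from h import *
import sys
a=arm.get_image("top");b=arm.get_image("scene")
f=lambda i:cv2.resize(i,(400,300),interpolation=cv2.INTER_CUBIC)
cv2.imwrite(f"pics/{sys.argv[1]}.png",np.hstack([f(a[150:249,182:314]),f(b[145:253,194:338])])[:,:,::-1])
E
python3 look.py p1; python3 -c "
from h import *
plan(.484,.009,.025,.12)"
```

```text
t 6.3 pos [0.4833 0.0092 0.0663] psi 0.117 tilt 0.006 w 0.544 j7 -1.65
  -> twist -0.0018 then tx 0.0007 ty 0.0003 tz 0.0413
```

View pics/p1.png

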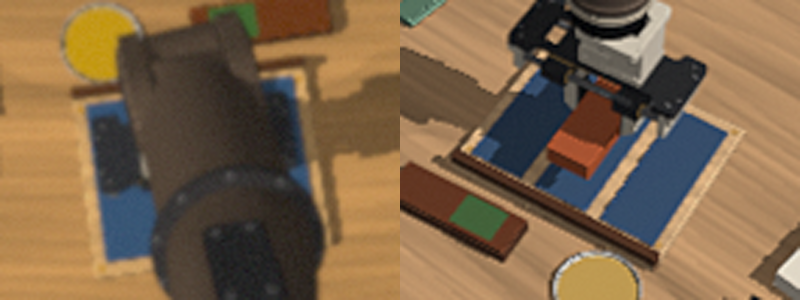

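The orange stone hangs over the middle pad, at scene crop (590,135), aligned with it. Lowering.

Emit:
{"fn": "move_arm", "kwargs": {"motion": [{"tx": 0.001,"ty": 0,"tz": 0.02,"twist": 0},{"tx": 0,"ty": 0,"tz": 0.014,"twist": 0},{"tx": 0,"ty": 0,"tz": 0.004,"twist": 0},{"tx": 0,"ty": 0,"tz": 0.002,"twist": 0},{"tx": 0,"ty": 0,"tz": 0,"twist": 0}]}}

```text
clock: 6.8
position: [0.4872, 0.0084, 0.0294]
ee_rot: [3.136, 0.18, 0.001]
force: [0.0, 0.6, -3.2]
width: 0.545
gripper_force: 30.0
```

Emit:
{"fn": "move_arm", "kwargs": {"motion": [{"tx": 0,"ty": 0,"tz": 0.002,"twist": 0},{"tx": 0,"ty": 0,"tz": 0,"twist": 0},{"tx": 0,"ty": 0,"tz": 0,"twist": 0}]}}

```text
clock: 7.1
position: [0.4869, 0.0088, 0.027]
ee_rot: [3.136, 0.181, 0.001]
force: [-0.3, 0.5, -4.6]
width: 0.542
gripper_force: 30.0
```

Emit:
{"fn": "move_arm", "kwargs": {"motion": [{"tx": -0.003,"ty": 0,"tz": 0.001,"twist": -0.003},{"tx": 0,"ty": 0,"tz": 0.001,"twist": 0},{"tx": 0,"ty": 0,"tz": 0.001,"twist": 0},{"tx": 0,"ty": 0,"tz": 0,"twist": 0}]}}

```text
clock: 7.5
position: [0.4835, 0.0084, 0.0239]
ee_rot: [3.136, 0.188, -0.001]
force: [-2.8, -1.4, 4.9]
width: 0.54
gripper_force: 30.0
```

Emit:
{"fn": "move_arm", "kwargs": {"motion": [{"tx": 0,"ty": 0,"tz": 0,"twist": 0},{"tx": 0,"ty": 0,"tz": 0,"twist": 0},{"tx": 0,"ty": 0,"tz": 0,"twist": 0},{"tx": 0,"ty": 0,"tz": -0.01,"twist": 0},{"tx": 0,"ty": 0,"tz": -0.03,"twist": 0},{"tx": 0,"ty": 0,"tz": -0.04,"twist": 0},{"tx": 0,"ty": 0,"tz": -0.04,"twist": 0}], "gripper": -0.35}}

```text
clock: 8.2
position: [0.4833, 0.0085, 0.1456]
ee_rot: [-3.136, -0.189, 0.001]
force: [1.0, 0.5, -0.2]
width: 0.675
gripper_force: 0.0
```

```bash
python3 -c "
from h import *
plan(.434,.2767,.12,-.062)"
```

```text
t 8.2 pos [0.4833 0.0085 0.1456] psi 0.120 tilt 0.001 w 0.675 j7 -1.63
  -> twist 0.1159 then tx -0.0659 ty -0.2646 tz 0.0256
```

Emit:
{"fn": "move_arm", "kwargs": {"motion": [{"tx": 0,"ty": 0,"tz": 0,"twist": 0.058},{"tx": 0,"ty": 0,"tz": 0,"twist": 0.058},{"tx": -0.007,"ty": -0.029,"tz": 0.003,"twist": 0},{"tx": -0.007,"ty": -0.029,"tz": 0.003,"twist": 0},{"tx": -0.007,"ty": -0.03,"tz": 0.003,"twist": 0},{"tx": -0.007,"ty": -0.03,"tz": 0.003,"twist": 0},{"tx": -0.008,"ty": -0.03,"tz": 0.003,"twist": 0},{"tx": -0.008,"ty": -0.03,"tz": 0.003,"twist": 0},{"tx": -0.008,"ty": -0.03,"tz": 0.003,"twist": 0},{"tx": -0.007,"ty": -0.03,"tz": 0.002,"twist": 0},{"tx": -0.007,"ty": -0.027,"tz": 0.002,"twist": 0},{"tx": 0,"ty": 0,"tz": 0,"twist": 0}], "gripper": -1}}

```text
clock: 9.4
position: [0.4331, 0.2817, 0.1194]
ee_rot: [-3.138, 0.089, -0.0]
force: [0.0, 0.3, 0.7]
width: 1.0
gripper_force: 0.0
```

```bash
python3 - <<'E'
from h import *
plan(.434,.2767,.005,-.062)
arm.get_image("scene")
m={}
L=arm.regions_of("scene","medium_mid");p=proj("scene",[.484,.009,.03])[0]
L=[d for d in L if np.linalg.norm(np.array(d["point"])*[512,384]-p)<25]
if L:
    v=fit({"scene":L[0]["region"]},(.15,.05,.025),.0305,(.484,.009,[.12]));print(v)
E
python3 look.py p2
```

```text
t 9.4 pos [0.4331 0.2817 0.1194] psi -0.057 tilt 0.003 w 1.000 j7 -2.39
  -> twist 0.0034 then tx 0.0013 ty 0.0049 tz 0.1144
(array([0.486 , 0.0104, 0.1377]), np.float64(0.8923402428627014))
```

View pics/p2.png

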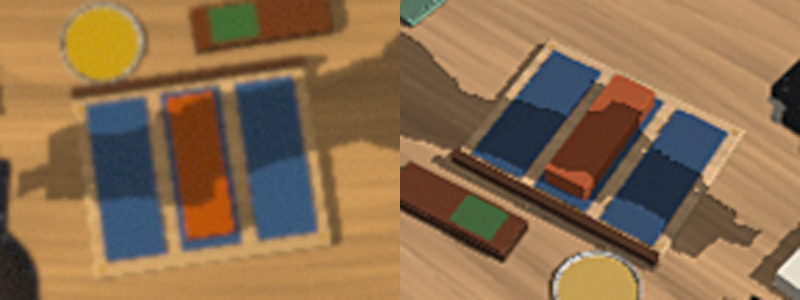

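The medium stone sits centred on the middle pad, at top crop (200,165), with blue showing all round. Now the white stone.

Emit:
{"fn": "move_arm", "kwargs": {"motion": [{"tx": 0.001,"ty": 0.005,"tz": 0.035,"twist": 0.003},{"tx": 0,"ty": 0,"tz": 0.04,"twist": 0},{"tx": 0,"ty": 0,"tz": 0.025,"twist": 0},{"tx": 0,"ty": 0,"tz": 0.013,"twist": 0},{"tx": 0,"ty": 0,"tz": 0,"twist": 0},{"tx": 0,"ty": 0,"tz": 0,"twist": 0}]}}

```text
clock: 10.2
position: [0.4358, 0.2719, 0.0066]
ee_rot: [-3.139, 0.106, -0.001]
force: [0.9, -0.5, -0.6]
width: 1.0
gripper_force: 0.0
```

Emit:
{"fn": "move_arm", "kwargs": {"motion": [{"tx": 0,"ty": 0,"tz": 0,"twist": 0},{"tx": 0,"ty": 0,"tz": 0,"twist": 0},{"tx": 0,"ty": 0,"tz": 0,"twist": 0},{"tx": 0,"ty": 0,"tz": 0,"twist": 0},{"tx": 0,"ty": 0,"tz": 0,"twist": 0},{"tx": 0,"ty": 0,"tz": 0,"twist": 0}], "gripper": 1}}

```text
clock: 10.8
position: [0.4354, 0.2727, 0.006]
ee_rot: [-3.139, 0.105, -0.001]
force: [-1.1, 1.8, 1.6]
width: 0.546
gripper_force: 30.0
```

Emit:
{"fn": "move_arm", "kwargs": {"motion": [{"tx": 0,"ty": 0,"tz": -0.02,"twist": 0},{"tx": 0,"ty": 0,"tz": -0.04,"twist": 0},{"tx": 0,"ty": 0,"tz": -0.04,"twist": 0},{"tx": 0,"ty": 0,"tz": -0.03,"twist": 0},{"tx": 0,"ty": 0,"tz": 0,"twist": -0.06},{"tx": 0,"ty": 0,"tz": 0,"twist": -0.06},{"tx": 0,"ty": 0,"tz": 0,"twist": 0}]}}

```text
clock: 11.5
position: [0.4346, 0.2714, 0.1354]
ee_rot: [3.135, 0.193, -0.001]
force: [-0.2, -0.6, -3.5]
width: 0.545
gripper_force: 30.0
```

```bash
python3 -c "
from h import *
plan(.495,-.070,.07,.122)"
```

```text
t 11.5 pos [0.4346 0.2714 0.1354] psi 0.123 tilt 0.001 w 0.545 j7 -2.21
  -> twist 0.0006 then tx 0.0184 ty 0.3462 tz 0.0654
```

Emit:
{"fn": "move_arm", "kwargs": {"motion": [{"tx": 0.002,"ty": 0.025,"tz": 0,"twist": 0},{"tx": 0.002,"ty": 0.04,"tz": 0,"twist": 0},{"tx": 0.002,"ty": 0.04,"tz": 0,"twist": 0},{"tx": 0.002,"ty": 0.04,"tz": 0,"twist": 0},{"tx": 0.002,"ty": 0.04,"tz": 0,"twist": 0},{"tx": 0.002,"ty": 0.04,"tz": 0,"twist": 0},{"tx": 0.002,"ty": 0.04,"tz": 0,"twist": 0},{"tx": 0.002,"ty": 0.04,"tz": 0,"twist": 0},{"tx": 0.002,"ty": 0.031,"tz": 0,"twist": 0},{"tx": 0,"ty": 0.01,"tz": 0.03,"twist": 0},{"tx": 0,"ty": 0,"tz": 0.03,"twist": 0},{"tx": 0,"ty": 0,"tz": 0,"twist": 0}]}}

```text
clock: 12.7
position: [0.4915, -0.0697, 0.0723]
ee_rot: [-3.135, -0.185, 0.012]
force: [-1.9, 0.3, -4.6]
width: 0.544
gripper_force: 30.0
```

```bash
python3 -c "
from h import *
plan(.495,-.070,.024,.122)"
```

```text
t 12.7 pos [ 0.4915 -0.0697  0.0723] psi 0.118 tilt 0.008 w 0.544 j7 -1.48
  -> twist -0.0026 then tx 0.0034 ty 0.0007 tz 0.0483
```

Emit:
{"fn": "move_arm", "kwargs": {"motion": [{"tx": 0.002,"ty": 0,"tz": 0.02,"twist": 0},{"tx": 0,"ty": 0,"tz": 0.015,"twist": 0},{"tx": 0,"ty": 0,"tz": 0.008,"twist": 0},{"tx": 0,"ty": 0,"tz": 0,"twist": 0},{"tx": 0,"ty": 0,"tz": 0,"twist": 0},{"tx": 0,"ty": 0,"tz": 0,"twist": 0}]}}

```text
clock: 13.3
position: [0.4975, -0.069, 0.0337]
ee_rot: [3.136, 0.19, 0.002]
force: [0.4, -1.3, -3.2]
width: 0.543
gripper_force: 30.0
```

```bash
python3 -c "
from h import *
plan(.495,-.070,.024,.122)"
```

```text
t 13.3 pos [ 0.4975 -0.069   0.0337] psi 0.121 tilt 0.001 w 0.543 j7 -1.49
  -> twist -0.0004 then tx -0.0027 ty 0.0007 tz 0.0097
```

Emit:
{"fn": "move_arm", "kwargs": {"motion": [{"tx": -0.003,"ty": 0.001,"tz": 0.003,"twist": 0},{"tx": 0,"ty": 0,"tz": 0.003,"twist": 0},{"tx": 0,"ty": 0,"tz": 0.002,"twist": 0},{"tx": 0,"ty": 0,"tz": 0.001,"twist": 0},{"tx": 0,"ty": 0,"tz": 0,"twist": 0},{"tx": 0,"ty": 0,"tz": 0,"twist": 0}]}}

```text
clock: 13.9
position: [0.4938, -0.0705, 0.0239]
ee_rot: [3.136, 0.19, -0.001]
force: [-2.9, -1.0, 4.6]
width: 0.541
gripper_force: 30.0
```

Contact, at the same height as the medium stone. Releasing.

Emit:
{"fn": "move_arm", "kwargs": {"motion": [{"tx": 0,"ty": 0,"tz": 0,"twist": 0},{"tx": 0,"ty": 0,"tz": 0,"twist": 0},{"tx": 0,"ty": 0,"tz": 0,"twist": 0},{"tx": 0,"ty": 0,"tz": -0.01,"twist": 0},{"tx": 0,"ty": 0,"tz": -0.03,"twist": 0},{"tx": 0,"ty": 0,"tz": -0.04,"twist": 0},{"tx": 0,"ty": 0,"tz": -0.04,"twist": 0},{"tx": 0,"ty": 0,"tz": 0,"twist": 0}], "gripper": -0.35}}

```text
clock: 14.7
position: [0.4974, -0.0705, 0.1494]
ee_rot: [3.135, 0.19, 0.014]
force: [0.6, -0.4, -0.2]
width: 0.672
gripper_force: 0.0
```

```bash
python3 -c "
from h import *
plan(.432,-.2845,.12,-.042)"
```

```text
t 14.7 pos [ 0.4974 -0.0705  0.1494] psi 0.121 tilt 0.009 w 0.672 j7 -1.46
  -> twist 0.1040 then tx -0.0563 ty 0.2166 tz 0.0294
```

Emit:
{"fn": "move_arm", "kwargs": {"motion": [{"tx": 0,"ty": 0,"tz": 0,"twist": 0.052},{"tx": 0,"ty": 0,"tz": 0,"twist": 0.052},{"tx": -0.008,"ty": 0.03,"tz": 0.004,"twist": 0},{"tx": -0.008,"ty": 0.03,"tz": 0.004,"twist": 0},{"tx": -0.008,"ty": 0.031,"tz": 0.004,"twist": 0},{"tx": -0.008,"ty": 0.031,"tz": 0.004,"twist": 0},{"tx": -0.008,"ty": 0.031,"tz": 0.004,"twist": 0},{"tx": -0.008,"ty": 0.031,"tz": 0.004,"twist": 0},{"tx": -0.008,"ty": 0.032,"tz": 0.005,"twist": 0},{"tx": 0,"ty": 0,"tz": 0,"twist": 0},{"tx": 0,"ty": 0,"tz": 0,"twist": 0}], "gripper": -0.7}}

```text
clock: 15.8
position: [0.4286, -0.2843, 0.1148]
ee_rot: [-3.141, 0.069, 0.0]
force: [0.6, -0.0, 1.1]
width: 0.847
gripper_force: 0.0
```

```bash
python3 - <<'E'
from h import *
plan(.432,-.2845,.004,-.042)
arm.get_image("scene")
for q,x,y in(("fine_mid",.4935,-.07),("medium_mid",.484,.009)):
    L=arm.regions_of("scene",q);p=proj("scene",[x,y,.03])[0]
    L=[d for d in L if np.linalg.norm(np.array(d["point"])*[512,384]-p)<20]
    if L:print(q,fit({"scene":L[0]["region"]},(.15,.05,.025),.0305,(x,y,[.12])))
E
python3 look.py p3
```

```text
t 15.8 pos [ 0.4286 -0.2843  0.1148] psi -0.044 tilt 0.000 w 0.847 j7 -1.13
  -> twist -0.0011 then tx 0.0034 ty 0.0000 tz 0.1108
fine_mid (array([ 0.4939, -0.0685,  0.1275]), np.float64(0.8897464275360107))
medium_mid (array([0.485 , 0.0102, 0.1402]), np.float64(0.8817837834358215))
```

View pics/p3.png

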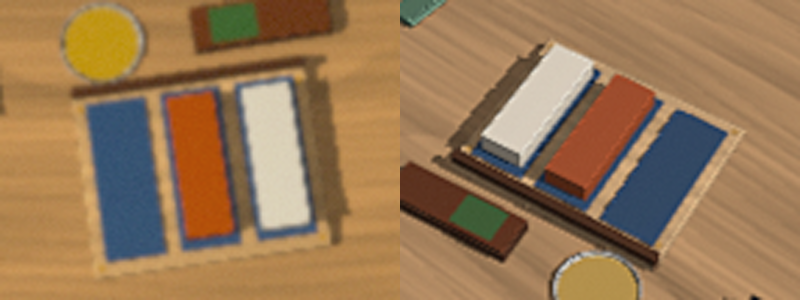

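Both stones lie centred on their pads, white at top crop (275,155). Now the slip.

Emit:
{"fn": "move_arm", "kwargs": {"motion": [{"tx": 0.003,"ty": 0,"tz": 0.035,"twist": 0},{"tx": 0,"ty": 0,"tz": 0.04,"twist": 0},{"tx": 0,"ty": 0,"tz": 0.02,"twist": 0},{"tx": 0,"ty": 0,"tz": 0.01,"twist": 0},{"tx": 0,"ty": 0,"tz": 0.003,"twist": 0},{"tx": 0,"ty": 0,"tz": 0,"twist": 0},{"tx": 0,"ty": 0,"tz": 0,"twist": 0}]}}

```text
clock: 16.75
position: [0.4329, -0.2844, 0.0078]
ee_rot: [3.14, -0.066, 0.003]
force: [-0.1, 0.1, 0.2]
width: 0.851
gripper_force: 0.0
```

Emit:
{"fn": "move_arm", "kwargs": {"motion": [{"tx": 0,"ty": 0,"tz": 0.004,"twist": 0},{"tx": 0,"ty": 0,"tz": 0,"twist": 0},{"tx": 0,"ty": 0,"tz": 0,"twist": 0}]}}

```text
clock: 17.05
position: [0.4321, -0.2841, 0.003]
ee_rot: [3.141, -0.066, 0.001]
force: [0.4, -0.3, 0.5]
width: 0.85
gripper_force: 0.0
```

Emit:
{"fn": "move_arm", "kwargs": {"motion": [{"tx": 0,"ty": 0,"tz": 0,"twist": 0},{"tx": 0,"ty": 0,"tz": 0,"twist": 0},{"tx": 0,"ty": 0,"tz": 0,"twist": 0},{"tx": 0,"ty": 0,"tz": 0,"twist": 0},{"tx": 0,"ty": 0,"tz": 0,"twist": 0},{"tx": 0,"ty": 0,"tz": 0,"twist": 0}], "gripper": 1, "squeeze": 20}}

```text
clock: 17.65
position: [0.432, -0.284, 0.0027]
ee_rot: [3.141, -0.066, 0.0]
force: [-0.4, 0.4, -0.9]
width: 0.409
gripper_force: 20.0
```

Emit:
{"fn": "move_arm", "kwargs": {"motion": [{"tx": 0,"ty": 0,"tz": -0.02,"twist": 0},{"tx": 0,"ty": 0,"tz": -0.04,"twist": 0},{"tx": 0,"ty": 0,"tz": -0.04,"twist": 0},{"tx": 0,"ty": 0,"tz": -0.02,"twist": 0},{"tx": 0,"ty": 0,"tz": 0,"twist": -0.053},{"tx": 0,"ty": 0,"tz": 0,"twist": -0.053},{"tx": 0,"ty": 0,"tz": 0,"twist": 0}]}}

```text
clock: 18.35
position: [0.4319, -0.2839, 0.1228]
ee_rot: [-3.135, -0.198, -0.0]
force: [0.6, 0.2, -1.0]
width: 0.413
gripper_force: 20.0
```

```bash
python3 -c "
from h import *
plan(.494,-.0695,.085,.122)"
```

```text
t 18.35 pos [ 0.4319 -0.2839  0.1228] psi 0.126 tilt 0.000 w 0.413 j7 -0.98
  -> twist 0.0026 then tx 0.0878 ty -0.2052 tz 0.0378
```

Emit:
{"fn": "move_arm", "kwargs": {"motion": [{"tx": 0.008,"ty": -0.015,"tz": 0,"twist": 0.002},{"tx": 0.014,"ty": -0.033,"tz": 0,"twist": 0},{"tx": 0.014,"ty": -0.033,"tz": 0,"twist": 0},{"tx": 0.014,"ty": -0.033,"tz": 0,"twist": 0},{"tx": 0.014,"ty": -0.033,"tz": 0,"twist": 0},{"tx": 0.014,"ty": -0.033,"tz": 0,"twist": 0},{"tx": 0.01,"ty": -0.025,"tz": 0.01,"twist": 0},{"tx": 0,"ty": 0,"tz": 0.02,"twist": 0},{"tx": 0,"ty": 0,"tz": 0.008,"twist": 0},{"tx": 0,"ty": 0,"tz": 0,"twist": 0},{"tx": 0,"ty": 0,"tz": 0,"twist": 0},{"tx": 0,"ty": 0,"tz": 0,"twist": 0}]}}

```text
clock: 19.55
position: [0.4948, -0.0706, 0.0854]
ee_rot: [3.136, 0.188, 0.001]
force: [-0.3, 0.2, -0.3]
width: 0.407
gripper_force: 20.0
```

```bash
python3 -c "
from h import *
plan(.494,-.0695,.046,.122)"
```

```text
t 19.55 pos [ 0.4948 -0.0706  0.0854] psi 0.120 tilt 0.001 w 0.407 j7 -1.47
  -> twist -0.0014 then tx -0.0007 ty -0.0012 tz 0.0394
```

Emit:
{"fn": "move_arm", "kwargs": {"motion": [{"tx": -0.001,"ty": -0.001,"tz": 0.015,"twist": 0},{"tx": 0,"ty": 0,"tz": 0.012,"twist": 0},{"tx": 0,"ty": 0,"tz": 0.005,"twist": 0},{"tx": 0,"ty": 0,"tz": 0.002,"twist": 0},{"tx": 0,"ty": 0,"tz": 0.001,"twist": 0},{"tx": 0,"ty": 0,"tz": 0,"twist": 0},{"tx": 0,"ty": 0,"tz": 0,"twist": 0},{"tx": 0,"ty": 0,"tz": 0,"twist": 0}]}}

```text
clock: 20.35
position: [0.4936, -0.0689, 0.05]
ee_rot: [3.136, 0.191, 0.001]
force: [1.1, 0.2, -1.3]
width: 0.409
gripper_force: 20.0
```

Expected contact is at z ≈ 0.0457.

Emit:
{"fn": "move_arm", "kwargs": {"motion": [{"tx": 0,"ty": 0,"tz": 0.002,"twist": 0},{"tx": 0,"ty": 0,"tz": 0.001,"twist": 0},{"tx": 0,"ty": 0,"tz": 0.001,"twist": 0},{"tx": 0,"ty": 0,"tz": 0,"twist": 0},{"tx": 0,"ty": 0,"tz": 0,"twist": 0}]}}

```text
clock: 20.85
position: [0.4933, -0.0689, 0.0457]
ee_rot: [3.136, 0.191, -0.0]
force: [-0.1, 0.2, -0.3]
width: 0.409
gripper_force: 20.0
```

Emit:
{"fn": "move_arm", "kwargs": {"motion": [{"tx": 0,"ty": 0,"tz": 0.001,"twist": 0},{"tx": 0,"ty": 0,"tz": 0,"twist": 0},{"tx": 0,"ty": 0,"tz": 0,"twist": 0}]}}

```text
clock: 21.15
position: [0.4934, -0.069, 0.0455]
ee_rot: [3.136, 0.191, 0.001]
force: [-3.5, 0.7, 14.6]
width: 0.414
gripper_force: 20.0
```

Contact. Opening to about 62 mm, then up.

Emit:
{"fn": "move_arm", "kwargs": {"motion": [{"tx": 0,"ty": 0,"tz": 0,"twist": 0},{"tx": 0,"ty": 0,"tz": 0,"twist": 0},{"tx": 0,"ty": 0,"tz": 0,"twist": 0},{"tx": 0,"ty": 0,"tz": -0.01,"twist": 0},{"tx": 0,"ty": 0,"tz": -0.03,"twist": 0},{"tx": 0,"ty": 0,"tz": -0.04,"twist": 0},{"tx": 0,"ty": 0,"tz": -0.04,"twist": 0},{"tx": 0,"ty": 0,"tz": 0,"twist": 0}], "gripper": -0.35}}

```text
clock: 21.95
position: [0.4966, -0.0691, 0.1703]
ee_rot: [3.135, 0.19, 0.014]
force: [0.8, -0.2, -0.7]
width: 0.676
gripper_force: 0.0
```

```bash
python3 -c "
from h import *
plan(.620,-.293,.15,-.1)
for x,y in((.620,-.293),(.624,.113)):
  for z in(0.,.05,.08):print(x,y,z,proj('top',[x,y,z]),proj('scene',[x,y,z]))"
```

```text
t 21.95 pos [ 0.4966 -0.0691  0.1703] psi 0.121 tilt 0.009 w 0.676 j7 -1.45
  -> twist 0.1409 then tx 0.1451 ty 0.2105 tz 0.0203
0.62 -0.293 0.0 [[338.5608 162.4441]] [[161.7297 177.5099]]
0.62 -0.293 0.05 [[341.3194 158.7986]] [[159.2658 167.2409]]
0.62 -0.293 0.08 [[343.0594 156.4992]] [[157.7196 160.7968]]
0.624 0.113 0.0 [[214.4728 164.0628]] [[264.4591 249.0563]]
0.624 0.113 0.05 [[213.3302 160.4767]] [[264.9396 239.8775]]
0.624 0.113 0.08 [[212.6095 158.2149]] [[265.2426 234.0887]]
```

Emit:
{"fn": "move_arm", "kwargs": {"motion": [{"tx": 0.012,"ty": 0.03,"tz": 0,"twist": 0},{"tx": 0.012,"ty": 0.03,"tz": 0,"twist": 0},{"tx": 0.012,"ty": 0.03,"tz": 0,"twist": 0},{"tx": 0.012,"ty": 0.03,"tz": 0,"twist": 0},{"tx": 0.012,"ty": 0.03,"tz": 0,"twist": 0},{"tx": 0.012,"ty": 0.03,"tz": 0,"twist": 0},{"tx": 0.012,"ty": 0.03,"tz": 0.01,"twist": 0},{"tx": 0.012,"ty": 0.027,"tz": 0.02,"twist": 0},{"tx": 0,"ty": 0,"tz": 0,"twist": 0},{"tx": 0,"ty": 0,"tz": 0,"twist": 0}], "gripper": -1}}

```text
clock: 22.95
position: [0.6167, -0.2926, 0.1337]
ee_rot: [-3.135, -0.189, 0.003]
force: [-0.6, 0.3, -0.5]
width: 0.998
gripper_force: 0.0
```

```bash
python3 - <<'E'
from h import *
plan(.620,-.293,.025,.12)
arm.get_image("scene")
L=arm.regions_of("scene","slip_mid");print([(np.array(d["point"])*[512,384],d["conf"]) for d in L])
p=proj("scene",[.4935,-.07,.049])[0]
L=[d for d in L if np.linalg.norm(np.array(d["point"])*[512,384]-p)<20]
if L:print(p,fit({"scene":L[0]["region"]},(.1,.038,.012),.049,(.4935,-.07,[.12])))
E
python3 look.py p4
```

```text
t 22.95 pos [ 0.6167 -0.2926  0.1337] psi 0.121 tilt 0.002 w 0.998 j7 -1.10
  -> twist 0.0004 then tx 0.0032 ty 0.0008 tz 0.1087
[(array([240.0768, 177.4848]), 0.57)]
[242.8175 177.841 ] (array([ 0.4924, -0.0676,  0.11  ]), np.float64(0.7831177115440369))
```

View pics/p4.png

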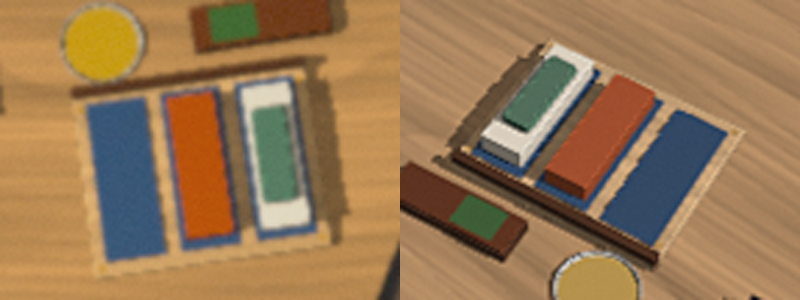

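The slip lies centred on the white stone, at top crop (275,152). Going down on the can.

Emit:
{"fn": "move_arm", "kwargs": {"motion": [{"tx": 0.003,"ty": 0.001,"tz": 0.025,"twist": 0},{"tx": 0,"ty": 0,"tz": 0.03,"twist": 0},{"tx": 0,"ty": 0,"tz": 0.03,"twist": 0},{"tx": 0,"ty": 0,"tz": 0.02,"twist": 0},{"tx": 0,"ty": 0,"tz": 0.003,"twist": 0},{"tx": 0,"ty": 0,"tz": 0,"twist": 0},{"tx": 0,"ty": 0,"tz": 0,"twist": 0}]}}

```text
clock: 23.85
position: [0.6216, -0.2933, 0.0285]
ee_rot: [3.135, 0.191, 0.004]
force: [0.4, -0.8, 0.4]
width: 1.006
gripper_force: 0.0
```

Emit:
{"fn": "move_arm", "kwargs": {"motion": [{"tx": 0,"ty": 0,"tz": 0,"twist": 0},{"tx": 0,"ty": 0,"tz": 0,"twist": 0},{"tx": 0,"ty": 0,"tz": 0,"twist": 0},{"tx": 0,"ty": 0,"tz": 0,"twist": 0},{"tx": 0,"ty": 0,"tz": 0,"twist": 0},{"tx": 0,"ty": 0,"tz": 0,"twist": 0}], "gripper": 1, "squeeze": 15}}

```text
clock: 24.45
position: [0.6205, -0.2932, 0.0267]
ee_rot: [3.136, 0.191, -0.0]
force: [-0.7, -0.3, 0.3]
width: 0.526
gripper_force: 0.0
```

Emit:
{"fn": "move_arm", "kwargs": {"motion": [{"tx": 0,"ty": 0,"tz": 0,"twist": 0},{"tx": 0,"ty": 0,"tz": 0,"twist": 0},{"tx": 0,"ty": 0,"tz": 0,"twist": 0}]}}

```text
clock: 24.75
position: [0.6205, -0.2932, 0.0267]
ee_rot: [-3.136, -0.191, 0.0]
force: [-1.1, 0.7, -0.2]
width: 0.497
gripper_force: 15.0
```

Emit:
{"fn": "move_arm", "kwargs": {"motion": [{"tx": 0,"ty": 0,"tz": -0.02,"twist": 0},{"tx": 0,"ty": 0,"tz": -0.04,"twist": 0},{"tx": 0,"ty": 0,"tz": -0.04,"twist": 0},{"tx": 0.003,"ty": -0.022,"tz": -0.01,"twist": 0},{"tx": 0.005,"ty": -0.038,"tz": 0,"twist": 0},{"tx": 0.005,"ty": -0.038,"tz": 0,"twist": 0},{"tx": 0.005,"ty": -0.038,"tz": 0,"twist": 0},{"tx": 0.005,"ty": -0.038,"tz": 0,"twist": 0},{"tx": 0.005,"ty": -0.038,"tz": 0,"twist": 0},{"tx": 0.005,"ty": -0.038,"tz": 0,"twist": 0},{"tx": 0.005,"ty": -0.038,"tz": 0,"twist": 0},{"tx": 0.005,"ty": -0.038,"tz": 0,"twist": 0}]}}

```text
clock: 25.95
position: [0.6233, 0.0371, 0.1366]
ee_rot: [3.136, 0.191, -0.0]
force: [0.3, 0.4, -1.7]
width: 0.499
gripper_force: 15.0
```

Emit:
{"fn": "move_arm", "kwargs": {"motion": [{"tx": 0.005,"ty": -0.038,"tz": 0,"twist": 0},{"tx": 0.004,"ty": -0.038,"tz": 0,"twist": 0},{"tx": 0,"ty": 0,"tz": 0.02,"twist": 0},{"tx": 0,"ty": 0,"tz": 0.02,"twist": 0},{"tx": 0,"ty": 0,"tz": 0,"twist": 0},{"tx": 0,"ty": 0,"tz": 0,"twist": 0}]}}

```text
clock: 26.55
position: [0.6232, 0.1118, 0.0967]
ee_rot: [3.135, 0.19, -0.002]
force: [0.0, 0.4, -1.1]
width: 0.498
gripper_force: 15.0
```

```bash
python3 -c "
from h import *
plan(.624,.1125,.029,.12)"
```

```text
t 26.55 pos [0.6232 0.1118 0.0967] psi 0.121 tilt 0.001 w 0.498 j7 -1.75
  -> twist 0.0007 then tx 0.0009 ty -0.0006 tz 0.0677
```

Emit:
{"fn": "move_arm", "kwargs": {"motion": [{"tx": 0.001,"ty": -0.001,"tz": 0.02,"twist": 0},{"tx": 0,"ty": 0,"tz": 0.02,"twist": 0},{"tx": 0,"ty": 0,"tz": 0.015,"twist": 0},{"tx": 0,"ty": 0,"tz": 0.007,"twist": 0},{"tx": 0,"ty": 0,"tz": 0.002,"twist": 0},{"tx": 0,"ty": 0,"tz": 0,"twist": 0},{"tx": 0,"ty": 0,"tz": 0,"twist": 0}]}}

```text
clock: 27.25
position: [0.6249, 0.1134, 0.0336]
ee_rot: [-3.136, -0.191, -0.002]
force: [0.2, -0.7, -1.1]
width: 0.499
gripper_force: 15.0
```

Emit:
{"fn": "move_arm", "kwargs": {"motion": [{"tx": 0,"ty": 0,"tz": 0.002,"twist": 0},{"tx": 0,"ty": 0,"tz": 0.001,"twist": 0},{"tx": 0,"ty": 0,"tz": 0.001,"twist": 0},{"tx": 0,"ty": 0,"tz": 0,"twist": 0},{"tx": 0,"ty": 0,"tz": 0,"twist": 0},{"tx": 0,"ty": 0,"tz": 0,"twist": 0}]}}

```text
clock: 27.85
position: [0.6242, 0.1133, 0.0287]
ee_rot: [3.136, 0.191, -0.0]
force: [-0.4, 0.1, -2.6]
width: 0.503
gripper_force: 15.0
```

Emit:
{"fn": "move_arm", "kwargs": {"motion": [{"tx": 0,"ty": 0,"tz": 0,"twist": 0},{"tx": 0,"ty": 0,"tz": 0,"twist": 0},{"tx": 0,"ty": 0,"tz": 0,"twist": 0},{"tx": 0,"ty": 0,"tz": 0,"twist": 0},{"tx": 0,"ty": 0,"tz": -0.02,"twist": 0},{"tx": 0,"ty": 0,"tz": -0.03,"twist": 0},{"tx": 0,"ty": 0,"tz": -0.04,"twist": 0},{"tx": 0,"ty": 0,"tz": -0.04,"twist": 0},{"tx": 0,"ty": 0,"tz": 0,"twist": 0}], "gripper": -0.8}}

```text
clock: 28.75
position: [0.6277, 0.1141, 0.1649]
ee_rot: [-3.134, -0.19, -0.015]
force: [0.3, -0.2, -0.1]
width: 0.903
gripper_force: 0.0
```

```bash
python3 -c "
from h import *
plan(.615,.277,.13,.132)"
```

```text
t 28.75 pos [0.6277 0.1141 0.1649] psi 0.121 tilt 0.010 w 0.903 j7 -1.74
  -> twist -0.0068 then tx 0.0089 ty -0.1631 tz 0.0349
```

Emit:
{"fn": "move_arm", "kwargs": {"motion": [{"tx": 0.001,"ty": -0.027,"tz": 0,"twist": -0.007},{"tx": 0.001,"ty": -0.027,"tz": 0,"twist": 0},{"tx": 0.001,"ty": -0.027,"tz": 0,"twist": 0},{"tx": 0.002,"ty": -0.027,"tz": 0,"twist": 0},{"tx": 0.002,"ty": -0.027,"tz": 0.015,"twist": 0},{"tx": 0.002,"ty": -0.028,"tz": 0.02,"twist": 0},{"tx": 0,"ty": 0,"tz": 0,"twist": 0},{"tx": 0,"ty": 0,"tz": 0,"twist": 0},{"tx": 0,"ty": 0,"tz": 0,"twist": 0}], "gripper": -1, "squeeze": 30}}

```text
clock: 29.65
position: [0.6126, 0.2747, 0.124]
ee_rot: [3.134, 0.206, 0.001]
force: [0.5, -0.8, -0.7]
width: 0.999
gripper_force: 0.0
```

```bash
python3 -c "
from h import *
plan(.615,.277,.006,.132)"
```

```text
t 29.65 pos [0.6126 0.2747 0.124 ] psi 0.131 tilt 0.001 w 0.999 j7 -1.98
  -> twist -0.0006 then tx 0.0027 ty -0.0020 tz 0.1180
```

Emit:
{"fn": "move_arm", "kwargs": {"motion": [{"tx": 0.003,"ty": -0.002,"tz": 0.035,"twist": 0},{"tx": 0,"ty": 0,"tz": 0.04,"twist": 0},{"tx": 0,"ty": 0,"tz": 0.025,"twist": 0},{"tx": 0,"ty": 0,"tz": 0.013,"twist": 0},{"tx": 0,"ty": 0,"tz": 0.001,"twist": 0},{"tx": 0,"ty": 0,"tz": 0,"twist": 0},{"tx": 0,"ty": 0,"tz": 0,"twist": 0}]}}

```text
clock: 30.35
position: [0.616, 0.2788, 0.0116]
ee_rot: [-3.134, -0.207, -0.004]
force: [0.5, -0.0, 0.9]
width: 1.002
gripper_force: 0.0
```

Emit:
{"fn": "move_arm", "kwargs": {"motion": [{"tx": 0,"ty": 0,"tz": 0.002,"twist": 0},{"tx": 0,"ty": 0,"tz": 0,"twist": 0},{"tx": 0,"ty": 0,"tz": 0,"twist": 0},{"tx": 0,"ty": 0,"tz": 0,"twist": 0},{"tx": 0,"ty": 0,"tz": 0,"twist": 0},{"tx": 0,"ty": 0,"tz": 0,"twist": 0},{"tx": 0,"ty": 0,"tz": 0,"twist": 0},{"tx": 0,"ty": 0,"tz": 0,"twist": 0}], "gripper": 1}}

```text
clock: 31.15
position: [0.6147, 0.2781, 0.0077]
ee_rot: [3.134, 0.208, -0.0]
force: [0.0, -1.3, 0.9]
width: 0.54
gripper_force: 30.0
```

Emit:
{"fn": "move_arm", "kwargs": {"motion": [{"tx": 0,"ty": 0,"tz": -0.02,"twist": 0},{"tx": 0,"ty": 0,"tz": -0.04,"twist": 0},{"tx": 0,"ty": 0,"tz": -0.04,"twist": 0},{"tx": 0,"ty": 0,"tz": -0.04,"twist": 0.006},{"tx": -0.02,"ty": 0.021,"tz": 0,"twist": 0},{"tx": -0.024,"ty": 0.025,"tz": 0,"twist": 0},{"tx": -0.024,"ty": 0.025,"tz": 0,"twist": 0},{"tx": -0.024,"ty": 0.025,"tz": 0,"twist": 0},{"tx": -0.024,"ty": 0.025,"tz": 0,"twist": 0},{"tx": -0.024,"ty": 0.025,"tz": 0,"twist": 0},{"tx": -0.022,"ty": 0.025,"tz": 0.02,"twist": 0},{"tx": 0,"ty": 0,"tz": 0.03,"twist": 0}]}}

```text
clock: 32.35
position: [0.4729, 0.0848, 0.0981]
ee_rot: [3.134, 0.187, 0.0]
force: [1.8, -0.1, -4.2]
width: 0.541
gripper_force: 30.0
```

Emit:
{"fn": "move_arm", "kwargs": {"motion": [{"tx": 0,"ty": 0,"tz": 0.02,"twist": 0},{"tx": 0,"ty": 0,"tz": 0,"twist": 0},{"tx": 0,"ty": 0,"tz": 0,"twist": 0},{"tx": 0,"ty": 0,"tz": 0,"twist": 0}]}}

```text
clock: 32.75
position: [0.4756, 0.0893, 0.0787]
ee_rot: [-3.135, -0.194, -0.002]
force: [-0.1, 0.5, -3.6]
width: 0.542
gripper_force: 30.0
```

```bash
python3 -c "
from h import *
plan(.4745,.0885,.0257,.122)"
```

```text
t 32.75 pos [0.4756 0.0893 0.0787] psi 0.124 tilt 0.001 w 0.542 j7 -1.79
  -> twist 0.0010 then tx -0.0012 ty 0.0007 tz 0.0530
```

Emit:
{"fn": "move_arm", "kwargs": {"motion": [{"tx": -0.001,"ty": 0.001,"tz": 0.02,"twist": 0},{"tx": 0,"ty": 0,"tz": 0.015,"twist": 0},{"tx": 0,"ty": 0,"tz": 0.008,"twist": 0},{"tx": 0,"ty": 0,"tz": 0.004,"twist": 0},{"tx": 0,"ty": 0,"tz": 0,"twist": 0},{"tx": 0,"ty": 0,"tz": 0,"twist": 0},{"tx": 0,"ty": 0,"tz": 0,"twist": 0}]}}

```text
clock: 33.45
position: [0.4745, 0.0879, 0.0313]
ee_rot: [-3.135, -0.193, -0.002]
force: [-0.1, -0.3, -2.7]
width: 0.539
gripper_force: 30.0
```

Emit:
{"fn": "move_arm", "kwargs": {"motion": [{"tx": 0,"ty": 0,"tz": 0.002,"twist": 0},{"tx": 0,"ty": 0,"tz": 0.002,"twist": 0},{"tx": 0,"ty": 0,"tz": 0.001,"twist": 0},{"tx": 0,"ty": 0,"tz": 0,"twist": 0},{"tx": 0,"ty": 0,"tz": 0,"twist": 0}]}}

```text
clock: 33.95
position: [0.474, 0.0877, 0.0256]
ee_rot: [3.136, 0.193, -0.0]
force: [0.1, 0.3, -4.2]
width: 0.543
gripper_force: 30.0
```

Emit:
{"fn": "move_arm", "kwargs": {"motion": [{"tx": 0,"ty": 0,"tz": 0.001,"twist": 0},{"tx": 0,"ty": 0,"tz": 0,"twist": 0},{"tx": 0,"ty": 0,"tz": 0,"twist": 0}]}}

```text
clock: 34.25
position: [0.474, 0.0877, 0.0256]
ee_rot: [3.136, 0.193, 0.0]
force: [-3.9, -1.0, 12.5]
width: 0.547
gripper_force: 30.0
```

Contact. Releasing, then backing off to the side for a clear view.

Emit:
{"fn": "move_arm", "kwargs": {"motion": [{"tx": 0,"ty": 0,"tz": 0,"twist": 0},{"tx": 0,"ty": 0,"tz": 0,"twist": 0},{"tx": 0,"ty": 0,"tz": 0,"twist": 0},{"tx": 0,"ty": 0,"tz": -0.01,"twist": 0},{"tx": 0,"ty": 0,"tz": -0.03,"twist": 0},{"tx": 0,"ty": 0,"tz": -0.04,"twist": 0},{"tx": 0,"ty": 0,"tz": -0.04,"twist": 0},{"tx": 0,"ty": -0.03,"tz": -0.02,"twist": 0},{"tx": 0,"ty": -0.04,"tz": 0,"twist": 0},{"tx": 0,"ty": -0.04,"tz": 0,"twist": 0},{"tx": 0,"ty": -0.04,"tz": 0,"twist": 0},{"tx": 0,"ty": -0.04,"tz": 0,"twist": 0}], "gripper": -0.35}}

```text
clock: 35.45
position: [0.4503, 0.2777, 0.1656]
ee_rot: [-3.135, -0.193, -0.001]
force: [1.4, -0.8, -1.0]
width: 0.675
gripper_force: 0.0
```

Emit:
{"fn": "move_arm", "kwargs": {"motion": [{"tx": 0,"ty": -0.03,"tz": 0,"twist": 0},{"tx": 0,"ty": 0,"tz": 0,"twist": 0},{"tx": 0,"ty": 0,"tz": 0,"twist": 0},{"tx": 0,"ty": 0,"tz": 0,"twist": 0}]}}

```text
clock: 35.85
position: [0.4473, 0.3047, 0.1649]
ee_rot: [3.135, 0.191, 0.0]
force: [-0.1, -0.4, 0.1]
width: 0.676
gripper_force: 0.0
```

```bash
python3 - <<'E'
from h import *
for n in C:arm.get_image(n)
for q,s,x,y,z in(("fine_mid",(.15,.05,.025),.4935,-.07,.0305),("medium_mid",(.15,.05,.025),.484,.009,.0305),("coarse_mid",(.15,.05,.025),.4745,.0885,.0305),("slip_mid",(.1,.038,.012),.4935,-.07,.049),("palm_gouge",(.125,.026,.024),.477,.412,.012)):
    m={}
    for n in C:
        p=proj(n,[x,y,z])[0]
        for d in arm.regions_of(n,q):
            if np.linalg.norm(np.array(d["point"])*[512,384]-p)<12:m[n]=d["region"];break
    if m:print(q,list(m),fit(m,s,z,(x,y,[.1])))
for n in C:
    for d in arm.place_of(n,"oiler_mid")[:1]:print("can",n,np.array(d["point"])*[512,384],proj(n,[.624,.113,.042]))
E
python3 look.py p5
```

```text
fine_mid ['scene'] (array([ 0.4959, -0.0669,  0.1172]), np.float64(0.45380711555480957))
medium_mid ['scene', 'top'] (array([0.4847, 0.0083, 0.1313]), np.float64(0.8775003850460052))
coarse_mid ['scene', 'top'] (array([0.4747, 0.0888, 0.1212]), np.float64(0.8767218291759491))
slip_mid ['scene', 'top'] (array([ 0.492 , -0.0697,  0.1205]), np.float64(0.7405635118484497))
palm_gouge ['scene'] (array([0.4781, 0.4136, 0.048 ]), np.float64(0.5775879621505737))
can scene [265.7792 239.616 ] [[264.8607 241.3846]]
can top [214.8864 161.088 ] [[213.5178 161.0655]]
```

View pics/p5.png

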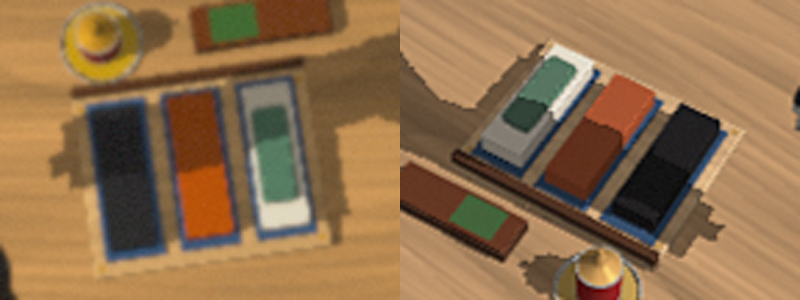

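The three stones are centred on their pads, the slip is on the white stone, the can stands upright in the tray at top crop (100,40), and the gouge is unmoved. Handing in.

```bash
python3 -c "
from cell import arm
print(arm.sign_off())"
```

```text
the job is handed in; nothing more can be done
None
```

The job is handed in at about 36 s on the robot's clock. Each stone, the slip and the oil can measured within about 4 mm of its target in the last pictures, and the gouge was not moved; the sign-off gave no verdict.

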